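# Square up the breakfast stand

### The job

Set the breakfast stand straight for serving: first push the wooden board fully home into the corner of the stand, flush against both the back rail and the end stop; then push the tea tin along so that it sits square and flush against the back rail with its end touching the board's side. Slide them, do not lift them off the stand, and leave the two cups beside it where they are.

Things in the scene. Friction and masses are not known exactly. Their poses are not given: they have to be found in the camera images.
- stand: Fixed dark wood stand: base plate 12 mm thick, spanning x -130 to 130, y -230 to 270 mm in its frame, with two stops 18 mm thick, 30 mm above the plate: a back rail along its far (+x) edge (inner face at x = 112) and an end stop along its -y edge (inner face at y = -212). Front (-x) and +y sides open. Origin on the counter. Turned differently each time.
- corner (a point): The inner corner of the stand where the rail's and the end stop's inner faces meet, on top of the base plate; axes as the stand's. The free area lies on its -x, +y side.
- board: Loose light-wood serving board, 120 mm along its x, 150 mm along its y, 20 mm thick, about 0.3 kg, three shallow grooves on top; lies on the stand, askew. Origin at the centre of its underside. Its 150 mm side belongs along the back rail, its 120 mm side along the end stop.
- tin: Loose closed white tea tin, a box 80 mm along its x, 110 mm along its y, 55 mm high, about 0.35 kg, thin dark band below the top; stands on the stand, askew, farther from the end stop than the board. Origin at the centre of its underside. Its 110 mm side belongs along the back rail.
- cup_left: White ceramic cup with a black rim, 76 mm across the rim, 75 mm high, standing on the counter just off the open +y end of the stand. Bystander. Origin at the centre of its underside.
- cup_right: The same kind of cup, on the counter beyond the end stop. Bystander. Origin at the centre of its underside.
Not all that is in view belongs to the job. Of the things that look like the board, the smaller one is meant.

How it is judged:
By the outcome, as a careful person would: the job done as asked, in the order asked, and still so for the second after the job is handed in, with the robot touching nothing.
It also fails if it takes over 64 s, if anything falls off the work surface, if the arm or the gripper's body presses on something with over 40 N, if the wrist force passes 120 N, or if a joint passes its speed limit or range.

### The arm

A 6-joint arm with a two-finger parallel gripper is mounted at the origin on the work surface. World frame = base frame: x ahead of the robot, y to its left, z up, the work surface at z = 0. Lengths are in m, angles in rad, forces in N, time in s.
With the tool pointing down it reaches from about 0.3 to 0.775 m from the base axis. Payload 14.6 kg.
Tool frame: the origin (TCP) lies on the centre line of the jaws, within the pads' length; the fingertips stand 14 mm ahead of it and the grasp point (between the pads) lies 5 mm behind it; z points along the fingers, y is the line along which they close (so a half turn about z gives the same grasp; the last joint's range is limited). The gripper opens to 85 mm and grips with 20 to 120 N. Pads are 22 mm wide; open, the fingers measure 114 mm over their backs; the gripper's body (76 mm by 85 mm) begins 54 mm behind the grasp point. The pads swing forward as they close: fully open they stand 13 mm farther back than shut.
Start: joints at [1.08, 0.3, 1.521, -0, 1.321, -0.067], TCP at [0.226, 0.501, 0.245] pointing down, gripper open.
Joint ranges: [-3.03, 3.03], [-0.79, 2.21], [0.23, 2.52], [-1.04, 4.18], [0, 3.07], [-2.55, 2.55]. Speed limits (rad/s): [2.22, 2.22, 2.57, 3.14, 3.14, 3.14].

### API

Orientations are given as [roll, pitch, yaw] about the fixed x, y, z axes, in that order (R = Rz(yaw) Ry(pitch) Rx(roll)).
In Python, from workcell import readout, vision, hand_in gives the robot as it stands.
- The arm moves only by the shell command python3 -m creep 'ROWS'. ROWS is JSON, a list of rows, each a list of 3 entries, a list of its own where there are three numbers: the opening, from 0 (shut) to 1 (fully open), then the shift along the tool's x, y, z in m, then the turn about the tool's z in rad. In form: [[gripper, [dx, dy, dz], yaw], ...]. A call has 1 to 12 rows; each row shifts and turns the commanded pose from where the row before left it, along the tool's axes as they then stand; what a row does not reach is not made up. A row lasts 1/12 s, in which the tool goes at most 41.7 mm and 7.16 degrees, less where a joint would pass 70% of its speed; a pose out of reach is approached as far as the arm can. A call with a gripper value outside its range is refused whole. The fingers move at their own pace and stop on an object; the grip force is fixed at half the most. Time passes only in rows, so rows that do not move let the fingers close. It gives the time, the measured TCP pose, the force, the opening and the grip force at its end, in the units of the state.
- readout.observe(): the state, without advancing time (a new reading comes with each control period).
- vision.read_camera(name): name is "scene" or "top"; returns a dict with "frame" (384x512x3 uint8, red, green, blue), "vfov" (degrees; the focal length in pixels is half the picture's height over the tangent of half this angle, whatever the lens; pixels are square), "cx", "cy" (the principal point, pixels), "R" (3x3) and "t" (3): a world point X has camera coordinates R X + t. Camera axes: x right, y down, z forward; pixel columns grow to the right and rows downward; lengths in m; the calibration is good to about 2 mm. A picture is of the moment at which its call begins. There is no depth.
- hand_in(): hands the job in; it is judged then, once.
The state is a dict: "time_s": time; "qpos": joint angles; "dq": joint speeds; "joint_torque": joint torques, N m; "tool_pos": TCP position; "eef_rot": TCP orientation; "ft_force": force on the tool from outside, world axes, zero at the start; "torque": the same for the moment, N m; "opening": opening from 0.0 (shut) to 1.0 (fully open); "finger_force": force on a finger pad.
Only numpy, scipy, OpenCV 4.12 (cv2) and the standard library are available. Lean on these libraries where they do the work, as an engineer would, in place of code of your own. Each camera call takes 0.05 s, during which the arm holds its last target. There are 200 camera calls.

## Working session

There is one attempt and no reset: what is moved stays moved. The work goes in short steps, Python scripts to look and compute and a shell command to move; the robot and the scene stay as the last step left them, time stands still between calls to the robot, and variables do not carry over. Pictures are saved under pics/ and viewed, at most 10 in all, crops included, and the job is handed in when it is done.

```bash
mkdir -p pics; ls; python3 - <<'E'
from workcell import readout, vision
import cv2,numpy as np
s=readout.observe(); print({k:np.round(v,3).tolist() for k,v in s.items()})
for n in("scene","top"):
    c=vision.read_camera(n); np.savez(f"pics/{n}0.npz",**c)
    print(n,c["vfov"],c["cx"],c["cy"],np.round(c["R"],3).tolist(),np.round(c["t"],3).tolist(), [k for k in c])
    cv2.imwrite(f"pics/{n}0.png",c["frame"][:,:,::-1])
E
```

```text
pics
{'time_s': 0.0, 'qpos': [1.08, 0.3, 1.522, -0.0, 1.321, -0.067], 'dq': [0.001, -0.001, -0.001, 0.0, 0.0, -0.0], 'joint_torque': [-0.001, -54.349, -36.179, -0.0, 0.004, -0.0], 'tool_pos': [0.226, 0.501, 0.245], 'eef_rot': [-3.14, -0.0, 2.718], 'ft_force': [0.517, 0.519, 0.793], 'torque': [-0.042, -0.023, 0.02], 'finger_force': 0.0, 'opening': 1.002}
scene 47.86511235842868 265.4474264060585 193.9855560402602 [[0.155, 0.988, -0.004], [0.565, -0.092, -0.82], [-0.81, 0.125, -0.572]] [-0.136, -0.236, 1.715] ['frame', 'vfov', 'cx', 'cy', 'R', 't']
top 56.30345106544452 251.83197296513916 196.16744496447888 [[-0.018, -1.0, -0.011], [-0.992, 0.02, -0.126], [0.126, 0.009, -0.992]] [0.056, 0.488, 0.895] ['frame', 'vfov', 'cx', 'cy', 'R', 't']
```

View pics/scene0.png

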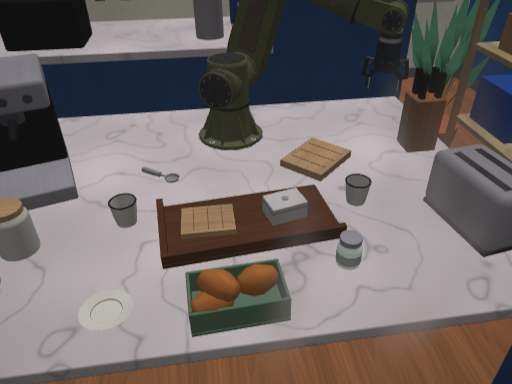

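View pics/top0.png

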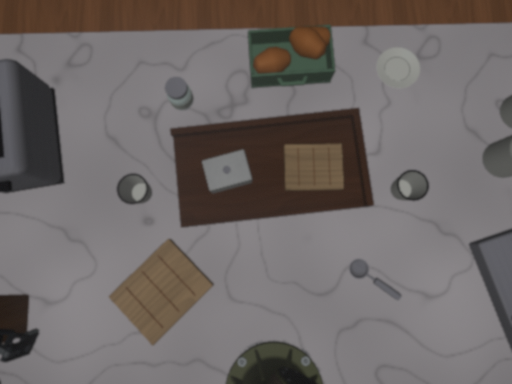

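Top picture: two board-like things. One lies on the stand at (314,167), the smaller. The other lies on the counter at (162,290), larger. Two box-like things: the white tin at (227,170) and the green box at (291,57). The cups are at (133,188) and (412,185). I choose the board at (314,167) and the tin at (227,170), and check them in a crop.

```bash
cat > h.py <<'E'
import numpy as np, cv2
from workcell import vision, readout
def cam(n):
    c=vision.read_camera(n); return c
def ray(c,uv,z):
    uv=np.atleast_2d(uv).astype(float); f=c["frame"].shape[0]/2/np.tan(np.radians(c["vfov"])/2)
    d=np.c_[(uv[:,0]-c["cx"])/f,(uv[:,1]-c["cy"])/f,np.ones(len(uv))]@c["R"]
    o=-c["R"].T@c["t"]; s=(z-o[2])/d[:,2]; return (o+s[:,None]*d)[:,:2]
def big(m):
    cs,_=cv2.findContours(m.astype(np.uint8),cv2.RETR_EXTERNAL,cv2.CHAIN_APPROX_NONE); return max(cs,key=cv2.contourArea)[:,0]
E
python3 - <<'E'
from h import *
c=dict(np.load("pics/top0.npz")); f=c["frame"]
print("cam",-c["R"].T@c["t"])
crop=f[95:240,110:440]; cv2.imwrite("pics/crop0.png",cv2.resize(crop[:,:,::-1],None,fx=2.4,fy=2.4,interpolation=cv2.INTER_CUBIC))
hsv=cv2.cvtColor(f,cv2.COLOR_RGB2HSV)
for n,(u,v) in dict(board=(290,150),board2=(335,180),tin=(215,165),plate=(270,140),plate2=(190,200),rail=(265,121),ct=(280,260)).items(): print(n,f[v,u],hsv[v,u])
E
```

```text
cam [0.37225923 0.03859126 0.94972828]
board [109  91  70] [ 16  91 109]
board2 [114  95  73] [ 16  92 114]
tin [124 124 125] [120   2 125]
plate [58 42 34] [ 10 106  58]
plate2 [60 45 38] [10 94 60]
rail [59 43 36] [ 9 99 59]
ct [130 126 129] [158   8 130]
```

View pics/crop0.png

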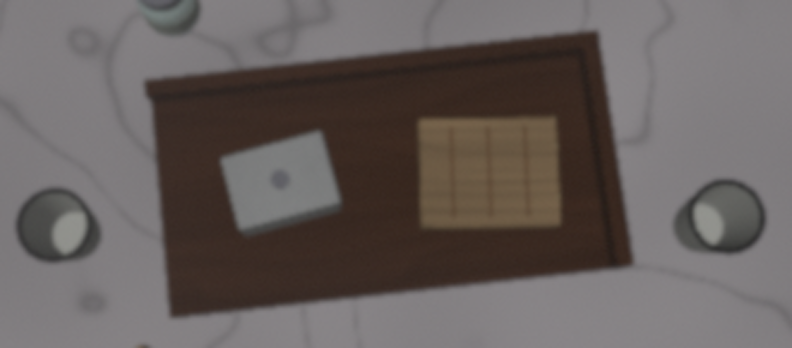

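```bash
cat >> h.py <<'E'
def stand(c):
    f=c["frame"]; m=(f.max(2)<85); m[:100]=0;m[240:]=0;m[:,:165]=0;m[:,385:]=0
    k=big(m).astype(float)
    cor=cv2.boxPoints(cv2.minAreaRect(k.astype(np.float32)))
    q=cv2.approxPolyDP(cv2.convexHull(k.astype(np.int32)),8,True)[:,0].astype(float)
    # order: TL,TR,BR,BL
    s=q.sum(1);d=q[:,0]-q[:,1]; TL,BR=q[s.argmin()],q[s.argmax()]; TR,BL=q[d.argmax()],q[d.argmin()]
    out=[]
    for a,b,z in((TL,TR,.042),(TR,BR,.042),(BL,BR,.012),(TL,BL,.012)):
        e=(b-a)/np.linalg.norm(b-a); n=np.array([-e[1],e[0]]); t=(k-a)@e/np.linalg.norm(b-a); w=np.abs((k-a)@n)
        p=ray(c,k[(t>.12)&(t<.88)&(w<4)],z); vx,vy,x,y=cv2.fitLine(p.astype(np.float32),cv2.DIST_HUBER,0,.01,.01).ravel()
        out.append((np.array([x,y]),np.array([vx,vy])))
    return out
def solve(c,yaw=None):
    L=stand(c)
    angs=[np.arctan2(v[1],v[0]) for _,v in L]
    # rail dir is stand y ; end dir is stand x
    fold=lambda a:(a+np.pi/4)%(np.pi/2)-np.pi/4
    A=np.array([fold(a) for a in angs]); th=np.mean(A)
    ex=np.array([np.cos(th),np.sin(th)]); ey=np.array([-ex[1],ex[0]])
    w=[L[0][0]@ex,L[1][0]@ey,L[2][0]@ex,L[3][0]@ey]
    return th,A,w
def box(c,m,z):
    r=cv2.minAreaRect(ray(c,big(m),z).astype(np.float32)*1000); return r
E
python3 - <<'E'
from h import *
c=dict(np.load("pics/top0.npz"))
th,A,w=solve(c); print(np.degrees(A),np.round(w,4),"span",w[0]-w[2],w[3]-w[1])
f=c["frame"].astype(int); hsv=cv2.cvtColor(c["frame"],cv2.COLOR_RGB2HSV)
roi=np.zeros(f.shape[:2],bool); roi[122:215,185:365]=1
b=roi&(f[...,0]>85)&(f[...,0]-f[...,2]>22); t=roi&(f[...,2]>75)&(f[...,0]-f[...,2]<15)
print("board",box(c,b,.032)); print("tin",box(c,t,.067), [f[v,u].tolist() for v,u in((184,215),(188,213),(190,212))])
E
```

```text
[5.2680426 5.4101415 5.2623734 5.3561487] [ 0.6906 -0.3009  0.4359  0.1933] span 0.2547189 0.49412423
board ((564.17333984375, -114.97660064697266), (151.8451385498047, 119.33975982666016), 88.8526382446289)
tin ((552.0213623046875, 108.62139892578125), (83.77591705322266, 111.15155029296875), 14.4215087890625) [[124, 125, 125], [119, 120, 119], [90, 90, 89]]
```

The crop shows the light board with three grooves at crop (490,172) and the white tin at (280,180). The stand is turned about 5.3°, with the rail on the far side and the end stop on the right. The choice is right, so I'll turn the tool to the stand's axes.

```bash
cat >> h.py <<'E'
TH=np.radians(5.324); EX=np.array([np.cos(TH),np.sin(TH)]); EY=np.array([-EX[1],EX[0]])
RAIL,STOP=.67525,-.2858   # inner faces in stand-aligned coords (ex,ey from world origin)
def tool():
    s=readout.observe(); p=np.array(s["tool_pos"])
    y=s["eef_rot"][2]
    print("t",round(s["time_s"],2),"ex,ey,z mm",np.round([p[:2]@EX*1e3,p[:2]@EY*1e3,p[2]*1e3],1),"yaw-th deg",round(np.degrees(y-TH)%360,2),"F",np.round(s["ft_force"],1),"q6",round(s["qpos"][5],2),"op",round(s["opening"],2))
E
python3 -m creep '[[1,[0,0,0],-0.104],[1,[0,0,0],-0.104],[1,[0,0,0],-0.104],[1,[0,0,0],-0.104],[1,[0,0,0],-0.101],[1,[0,0,0],0]]'; python3 -c "from h import *;tool()"
```

```text
time_s: 0.6
tool_pos: [0.2261, 0.5012, 0.245]
eef_rot: [-3.141, -0.0, -3.044]
ft_force: [0.4, -0.2, -0.3]
opening: 1.0
finger_force: 0.0
t 0.6 ex,ey,z mm [271.7 478.1 245. ] yaw-th deg 180.29 F [ 0.4 -0.2 -0.3] q6 -0.59 op 1.0
```

```bash
python3 -m creep '[[1,[-0.012,-0.027,0],0.005],[1,[-0.012,-0.027,0],0],[1,[-0.012,-0.027,0],0],[1,[-0.012,-0.027,0],0],[1,[-0.012,-0.027,0],0],[1,[-0.012,-0.027,0],0],[1,[-0.012,-0.027,0],0],[1,[-0.012,-0.027,0],0],[1,[-0.012,-0.027,0],0],[1,[-0.012,-0.027,0],0],[1,[-0.012,-0.027,0],0],[1,[-0.012,-0.027,0],0]]' >/dev/null; python3 -m creep '[[1,[-0.004,-0.027,0],0],[1,[-0.004,-0.027,0],0],[1,[-0.004,-0.027,0],0],[1,[-0.004,-0.027,0],0],[1,[-0.004,-0.027,0],0],[1,[-0.004,-0.027,0],0],[1,[-0.004,-0.027,0],0],[1,[-0.004,-0.027,0],0],[1,[-0.004,-0.027,0],0],[1,[-0.004,-0.027,0],0],[1,[-0.004,-0.027,0],0],[1,[0,0,0],0]]' ; python3 -c "from h import *;tool()"
```

```text
time_s: 2.6
tool_pos: [0.4687, -0.104, 0.245]
eef_rot: [-3.141, -0.0, -3.06]
ft_force: [0.1, 0.6, 0.1]
opening: 1.001
finger_force: 0.0
t 2.6 ex,ey,z mm [ 457. -147.  245.] yaw-th deg 179.35 F [0.1 0.6 0.1] q6 -1.95 op 1.0
```

```bash
python3 -m creep '[[1,[0,-0.010,0.02],0],[1,[0,-0.010,0.025],0],[1,[0,0,0.025],0],[1,[0,0,0.025],0],[1,[0,0,0.025],0],[1,[0,0,0.025],0],[1,[0,0,0.02],0],[1,[0,0,0.01],0],[1,[0,0,0.01],0],[1,[0,0,0],0]]' >/dev/null; python3 - <<'E'
from h import *
tool()
c=cam("scene"); cv2.imwrite("pics/s1.png",cv2.resize(c["frame"][150:300,130:360,::-1],None,fx=3.4,fy=3.4,interpolation=cv2.INTER_CUBIC))
E
```

```text
t 3.43 ex,ey,z mm [ 456.4 -163.3   59.1] yaw-th deg 179.66 F [ 0.2  0.7 -0.8] q6 -1.98 op 1.0
```

View pics/s1.png

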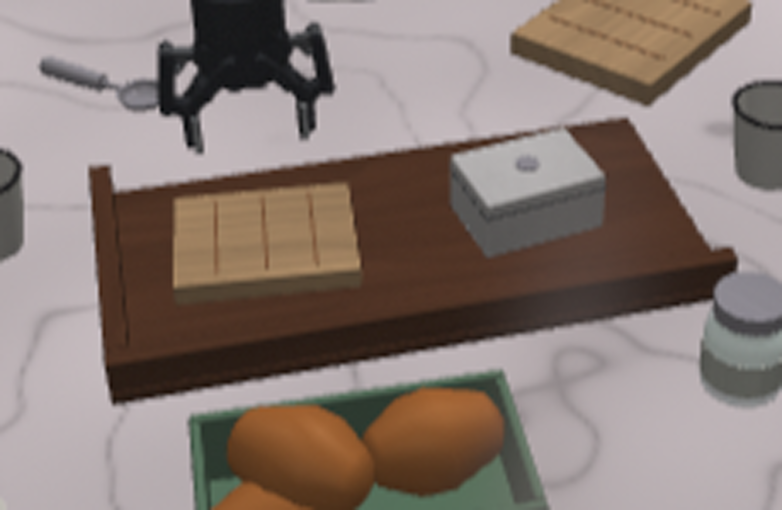

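The crop shows the fingertips at crop (197,148) and (305,132), in front of the board and still above the plate. The linkage knuckles are wider than the tips, at crop x 160–332. I'll compute the tip height.

```bash
python3 - <<'E'
from h import *
c=dict(np.load("pics/scene0.npz"))
for u,v in((197,152),(305,136),(165,115),(328,92)):
    p=[130+u/3.4,150+v/3.4]
    for z in np.arange(.02,.12,.002):
        w=ray(c,p,z)[0]
        if w@EX<.4564+.0 : print((u,v),"z",round(z,3),"ex",w@EX,"ey",w@EY); break
    else: print("none")
E
```

```text
(197, 152) z 0.02 ex 0.404966478119523 ey -0.21006171735956072
(305, 136) z 0.02 ex 0.40415875668420037 ey -0.11061597148648959
(165, 115) z 0.02 ex 0.3360452462807301 ey -0.23301354001380567
(328, 92) z 0.02 ex 0.3351313129253567 ey -0.0768497791168806
```

```bash
python3 - <<'E'
from h import *
c=dict(np.load("pics/scene0.npz"))
for u,v in((197,152),(305,136),(165,115),(328,92)):
    p=[130+u/3.4,150+v/3.4]
    a,b=[ray(c,p,z)[0] for z in(0,.1)]; s=(.4564-a@EX)/((b-a)@EX); w=a+s*(b-a); print((u,v),"z",round(s*.1,4),"ey",w@EY)
E
```

```text
(197, 152) z 0.0551 ey -0.21167122114812217
(305, 136) z 0.0557 ey -0.11687194700962547
(165, 115) z 0.0975 ey -0.23424467668134122
(328, 92) z 0.098 ey -0.09396410653315904
```

```bash
python3 -m creep '[[1,[0,-0.003,0.01],-0.006],[1,[0,0,0.01],0],[1,[0,0,0.008],0],[1,[0,0,0.005],0],[1,[0,0,0.003],0],[1,[0,0,0.002],0],[1,[0,0,0],0]]'; python3 -c "from h import *;tool()"
```

```text
time_s: 4.07
tool_pos: [0.4702, -0.1235, 0.022]
eef_rot: [3.141, -0.0, -3.047]
ft_force: [-0.1, -0.6, -0.5]
opening: 1.002
finger_force: 0.0
t 4.07 ex,ey,z mm [ 456.7 -166.6   22. ] yaw-th deg 180.07 F [-0.1 -0.6 -0.5] q6 -2.0 op 1.0
```

```bash
python3 -m creep '[[1,[-0.004,0,0.002],0],[1,[-0.006,0,0],0],[1,[-0.006,0,0],0],[1,[-0.006,0,0],0],[1,[-0.006,0,0],0],[1,[-0.006,0,0],0],[1,[-0.006,0,0],0],[1,[-0.006,0,0],0],[1,[-0.006,0,0],0],[1,[-0.006,0,0],0],[1,[-0.005,0,0],0],[1,[-0.003,0,0],0]]'; python3 -c "from h import *;tool()"
```

```text
time_s: 5.07
tool_pos: [0.5366, -0.1171, 0.0203]
eef_rot: [3.141, -0.0, -3.047]
ft_force: [-5.1, 0.3, 5.0]
opening: 1.001
finger_force: 2.8
t 5.07 ex,ey,z mm [ 523.4 -166.4   20.3] yaw-th deg 180.09 F [-5.1  0.3  5. ] q6 -1.95 op 1.0
```

```bash
python3 -m creep '[[1,[-0.003,0,0],0],[1,[-0.003,0,0],0],[1,[-0.003,0,0],0],[1,[-0.002,0,0],0],[1,[-0.002,0,0],0],[1,[-0.002,0,0],0],[1,[-0.001,0,0],0]]'; python3 -c "from h import *;tool()"
```

```text
time_s: 5.65
tool_pos: [0.5522, -0.1158, 0.0202]
eef_rot: [3.142, 0.0, -3.047]
ft_force: [-3.2, 0.5, 2.5]
opening: 1.003
finger_force: 2.0
t 5.65 ex,ey,z mm [ 539.  -166.5   20.2] yaw-th deg 180.07 F [-3.2  0.5  2.5] q6 -1.94 op 1.0
```

```bash
python3 -m creep '[[1,[-0.002,0,0],0],[1,[-0.002,0,0],0],[1,[-0.001,0,0],0],[1,[0,0,0],0]]';python3 -m creep '[[1,[-0.001,0,0],0],[1,[-0.001,0,0],0],[1,[0,0,0],0]]'; python3 -c "from h import *;tool()"
```

```text
time_s: 5.98
tool_pos: [0.5573, -0.1153, 0.0203]
eef_rot: [-3.141, 0.001, -3.047]
ft_force: [0.8, -0.1, -0.1]
opening: 1.001
finger_force: 0.0
time_s: 6.23
tool_pos: [0.558, -0.1152, 0.0202]
eef_rot: [3.141, -0.003, -3.047]
ft_force: [-11.5, -0.1, 7.4]
opening: 0.997
finger_force: 5.8
t 6.23 ex,ey,z mm [ 544.9 -166.4   20.2] yaw-th deg 180.07 F [-11.5  -0.1   7.4] q6 -1.93 op 1.0
```

```bash
python3 -m creep '[[1,[-0.001,0,0],0],[1,[-0.001,0,0],0],[1,[0,0,0],0]]'; python3 -c "from h import *;tool()"; python3 -m creep '[[1,[0.005,0,0],0],[1,[0.01,0,0],0],[1,[0.01,0,-0.01],0],[1,[0,0,-0.02],0],[1,[0,0,-0.03],0],[1,[0,0,-0.03],0],[1,[0,0,-0.03],0],[1,[0,0,0],0]]'; python3 -c "from h import *;tool()"
```

```text
time_s: 6.48
tool_pos: [0.5581, -0.1151, 0.0201]
eef_rot: [3.14, -0.008, -3.047]
ft_force: [-29.9, -1.7, 20.8]
opening: 1.003
finger_force: 14.9
t 6.48 ex,ey,z mm [ 545.  -166.4   20.1] yaw-th deg 180.07 F [-29.9  -1.7  20.8] q6 -1.93 op 1.0
time_s: 7.15
tool_pos: [0.5384, -0.1179, 0.1463]
eef_rot: [-3.138, 0.009, -3.047]
ft_force: [0.5, 0.3, 1.7]
opening: 0.997
finger_force: 0.0
t 7.15 ex,ey,z mm [ 525.1 -167.3  146.3] yaw-th deg 180.08 F [0.5 0.3 1.7] q6 -1.95 op 1.0
```

```bash
python3 -m creep '[[1,[0,0.03,-0.01],0],[1,[0,0.03,0],0],[1,[0,0.03,0],0],[1,[-0.02,0.011,0],0],[1,[-0.03,0,0],0],[1,[-0.03,0,0],0],[0.8,[-0.007,0,0],0],[0.8,[0,0,0],0.122],[0.8,[0,0,0],0.122],[0.8,[0,0,0],0.122],[0.8,[0,0,0],0.122],[0.8,[0,0,0],0.122]]' >/dev/null; python3 -m creep '[[0.8,[0,0,0],0.12],[0.8,[0,0,0],0.12],[0.8,[0,0,0],0.12],[0.8,[0,0,0],0.12],[0.8,[0,0,0],0.12],[0.8,[0,0,0],0.12],[0.8,[0,0,0],0.12],[0.8,[0,0,0],0.121],[0.8,[0,0,0],0]]' ; python3 -c "
from h import *;tool()
c=cam('top');np.savez('pics/top1.npz',**c);cv2.imwrite('pics/t1.png',cv2.resize(c['frame'][95:240,110:440,::-1],None,fx=2.4,fy=2.4))"
```

```text
time_s: 8.9
tool_pos: [0.613, -0.0086, 0.15]
eef_rot: [3.141, -0.0, 1.659]
ft_force: [0.6, 0.3, -0.8]
opening: 0.797
finger_force: 0.0
t 8.9 ex,ey,z mm [609.6 -65.5 150. ] yaw-th deg 89.72 F [ 0.6  0.3 -0.8] q6 -0.16 op 0.8
```

View pics/t1.png

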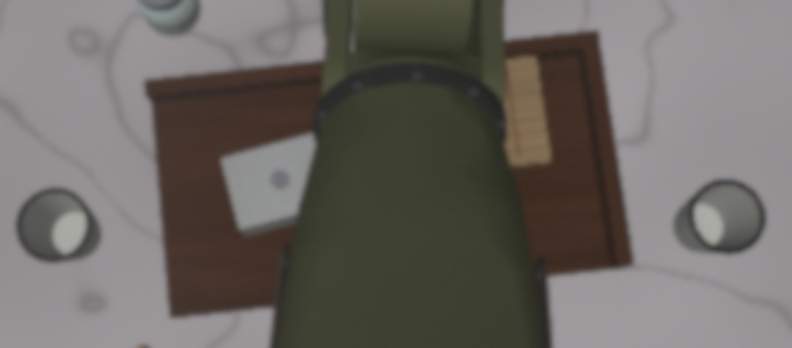

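The arm covers the middle of the picture. The board's visible right part runs from crop (540,56) to (551,163), lying along the rail, and the tin has not moved.

```bash
python3 -c "
from h import *
c=dict(np.load('pics/top1.npz'))
for u,v in((540,56),(551,163)):
    w=ray(c,[110+u/2.4,95+v/2.4],.032)[0]; print(w@EX*1e3,w@EY*1e3, 'other edge',w@EY*1e3+150)"; python3 -m creep '[[0.8,[0,0.003,0.02],-0.005],[0.8,[0,0,0.025],0],[0.8,[0,0,0.025],0],[0.8,[0,0,0.02],0],[0.8,[0,0,0],0]]';python3 -c "from h import *;tool()"
```

```text
672.7233217711652 -240.60815371982775 other edge -90.60815371982775
552.2486676443496 -235.58414195908256 other edge -85.58414195908256
time_s: 9.37
tool_pos: [0.614, -0.0082, 0.056]
eef_rot: [-3.135, -0.001, 1.674]
ft_force: [-0.6, -1.2, -1.0]
opening: 0.802
finger_force: 0.0
t 9.37 ex,ey,z mm [610.6 -65.2  56. ] yaw-th deg 90.6 F [-0.6 -1.2 -1. ] q6 -0.18 op 0.8
```

```bash
python3 -m creep '[[0.8,[0.005,0,0.01],0.01],[0.8,[0,0,0.01],0],[0.8,[0,0,0.007],0],[0.8,[0,0,0.003],0],[0.8,[0,0,0.002],0],[0.8,[0,0,0],0]]';python3 -c "from h import *;tool()"
```

```text
time_s: 9.87
tool_pos: [0.6157, -0.0034, 0.0283]
eef_rot: [3.142, 0.0, 1.66]
ft_force: [0.0, 0.5, -0.5]
opening: 0.797
finger_force: 0.0
t 9.87 ex,ey,z mm [612.7 -60.5  28.3] yaw-th deg 89.79 F [ 0.   0.5 -0.5] q6 -0.15 op 0.8
```

```bash
python3 -m creep '[[0.8,[0,0,0.003],-0.004],[0.8,[-0.003,0,0.002],0],[0.8,[-0.005,0,0],0],[0.8,[-0.005,0,0],0],[0.8,[-0.005,0,0],0],[0.8,[-0.005,0,0],0],[0.8,[-0.005,0,0],0],[0.8,[-0.005,0,0],0],[0.8,[-0.005,0,0],0],[0.8,[-0.005,0,0],0],[0.8,[-0.005,0,0],0],[0.8,[-0.005,0,0],0]]';python3 -m creep '[[0.8,[-0.003,0,0],0],[0.8,[-0.002,0,0],0],[0.8,[-0.001,0,0],0],[0.8,[0,0,0],0]]';python3 -c "from h import *;tool()"
```

```text
time_s: 10.87
tool_pos: [0.6206, -0.0565, 0.0234]
eef_rot: [3.141, -0.0, 1.664]
ft_force: [-0.3, 3.4, 1.3]
opening: 0.799
finger_force: 1.7
time_s: 11.2
tool_pos: [0.6211, -0.0623, 0.0233]
eef_rot: [3.142, 0.0, 1.664]
ft_force: [0.3, -0.3, 0.5]
opening: 0.8
finger_force: 0.0
t 11.2 ex,ey,z mm [ 612.6 -119.7   23.3] yaw-th deg 90.0 F [ 0.3 -0.3  0.5] q6 -0.25 op 0.8
```

```bash
python3 -m creep '[[0.8,[-0.002,0,0],0],[0.8,[-0.001,0,0],0],[0.8,[-0.001,0,0],0],[0.8,[0,0,0],0]]';python3 -m creep '[[0.8,[-0.001,0,0],0],[0.8,[-0.001,0,0],0],[0.8,[0,0,0],0]]';python3 -c "from h import *;tool()"
```

```text
time_s: 11.53
tool_pos: [0.6215, -0.0662, 0.0233]
eef_rot: [-3.142, 0.0, 1.664]
ft_force: [-0.4, 2.1, 0.5]
opening: 0.802
finger_force: 0.7
time_s: 11.78
tool_pos: [0.6216, -0.0682, 0.0232]
eef_rot: [-3.142, 0.0, 1.664]
ft_force: [-0.2, 1.0, 0.7]
opening: 0.798
finger_force: 0.7
t 11.78 ex,ey,z mm [ 612.6 -125.6   23.2] yaw-th deg 90.0 F [-0.2  1.   0.7] q6 -0.26 op 0.8
```

```bash
python3 -m creep '[[0.8,[-0.001,0,0],0],[0.8,[-0.001,0,0],0],[0.8,[0,0,0],0]]';python3 -c "from h import *;tool()";python3 -m creep '[[0.8,[-0.001,0,0],0],[0.8,[-0.001,0,0],0],[0.8,[0,0,0],0]]';python3 -c "from h import *;tool()"
```

```text
time_s: 12.03
tool_pos: [0.6217, -0.0685, 0.0232]
eef_rot: [-3.141, -0.002, 1.664]
ft_force: [-2.4, 14.7, 3.6]
opening: 0.797
finger_force: 7.4
t 12.03 ex,ey,z mm [ 612.6 -125.9   23.2] yaw-th deg 90.02 F [-2.4 14.7  3.6] q6 -0.26 op 0.8
time_s: 12.28
tool_pos: [0.6217, -0.0686, 0.0233]
eef_rot: [-3.141, -0.005, 1.665]
ft_force: [-3.9, 28.2, 6.6]
opening: 0.799
finger_force: 14.2
t 12.28 ex,ey,z mm [ 612.7 -126.    23.3] yaw-th deg 90.05 F [-3.9 28.2  6.6] q6 -0.27 op 0.8
```

```bash
python3 -m creep '[[0.8,[0.004,0,0],0],[0.8,[0.008,0,-0.005],0],[0.8,[0,0,-0.02],0],[0.8,[0,0,-0.03],0],[0.8,[0,-0.02,-0.03],0],[0.8,[0,-0.03,0],-0.12],[0.8,[0,0,0],-0.12],[0.8,[0,0,0],-0.12],[0.8,[0,0,0],-0.12],[0.8,[0,0,0],-0.12],[0.8,[0,0,0],-0.12],[0.8,[0,0,0],-0.12]]' >/dev/null; python3 -m creep '[[0.8,[0,0,0],-0.122],[0.8,[0,0,0],-0.122],[0.8,[0,0,0],-0.122],[0.8,[0,0,0],-0.122],[0.8,[0,0,0],-0.122],[0.8,[0,0,0],-0.121],[0.8,[0.03,-0.025,0],0],[0.8,[0.03,-0.025,0],0],[0.8,[0,-0.025,0],0],[0.8,[0,-0.015,0],0],[0.8,[0,0,0],0]]' ; python3 -c "from h import *;tool()"
```

```text
time_s: 14.2
tool_pos: [0.5196, -0.1626, 0.1089]
eef_rot: [-3.14, 0.001, -3.051]
ft_force: [-1.0, 0.1, 1.1]
opening: 0.802
finger_force: 0.0
t 14.2 ex,ey,z mm [ 502.3 -210.1  108.9] yaw-th deg 179.85 F [-1.   0.1  1.1] q6 -2.03 op 0.8
```

Check with the top camera, then re-seat against the rail.

```bash
python3 -m creep '[[0.8,[0,0,0.025],0],[0.8,[0,0,0.025],0],[0.8,[0,0,0.02],0],[0.8,[0,0,0.01],0],[0.8,[0,0,0.005],0],[0.8,[-0.005,0,0],0],[0.8,[-0.01,0,0],0],[0.8,[-0.01,0,0],0],[0.8,[-0.008,0,0],0],[0.8,[-0.005,0,0],0],[0.8,[0,0,0],0]]' ; python3 -c "from h import *;tool()";python3 -m creep '[[0.8,[-0.002,0,0],0],[0.8,[-0.002,0,0],0],[0.8,[-0.001,0,0],0],[0.8,[0,0,0],0]]';python3 -c "from h import *;tool()"
```

```text
time_s: 15.12
tool_pos: [0.5587, -0.1563, 0.024]
eef_rot: [-3.141, 0.001, -3.048]
ft_force: [-0.5, -0.6, 0.9]
opening: 0.796
finger_force: 0.0
t 15.12 ex,ey,z mm [ 541.8 -207.4   24. ] yaw-th deg 180.04 F [-0.5 -0.6  0.9] q6 -2.0 op 0.8
time_s: 15.45
tool_pos: [0.5618, -0.156, 0.0233]
eef_rot: [3.141, -0.002, -3.049]
ft_force: [-7.0, 0.3, 6.4]
opening: 0.799
finger_force: 3.4
t 15.45 ex,ey,z mm [ 544.9 -207.4   23.3] yaw-th deg 180.0 F [-7.   0.3  6.4] q6 -2.0 op 0.8
```

```bash
python3 -m creep '[[0.8,[-0.001,0,0],0],[0.8,[-0.001,0,0],0],[0.8,[0,0,0],0]]';python3 -c "from h import *;tool()";python3 -m creep '[[0.8,[0.004,0,0],0],[0.8,[0.015,0,0],0],[0.8,[0.02,0,-0.01],0],[0.8,[0.02,0.01,-0.025],0],[0.8,[0.005,0.03,-0.03],0],[0.8,[0,0.035,-0.03],0],[0.8,[0,0.035,0],0],[0.8,[0,0.035,0],0],[0.8,[0,0.035,0],0],[0.8,[0,0.035,0],0],[0.8,[0,0.035,0],0],[0.8,[0,0.015,0],0]]' ; python3 - <<'E'
from h import *
tool(); c=cam("top"); np.savez("pics/top2.npz",**c)
cv2.imwrite("pics/t2.png",cv2.resize(c["frame"][95:240,110:440,::-1],None,fx=2.4,fy=2.4,interpolation=cv2.INTER_CUBIC))
E
```

```text
time_s: 15.7
tool_pos: [0.5619, -0.156, 0.0232]
eef_rot: [3.14, -0.007, -3.049]
ft_force: [-24.7, -1.3, 16.9]
opening: 0.804
finger_force: 12.4
t 15.7 ex,ey,z mm [ 545.  -207.5   23.2] yaw-th deg 180.0 F [-24.7  -1.3  16.9] q6 -2.0 op 0.8
time_s: 16.7
tool_pos: [0.4759, 0.1012, 0.1149]
eef_rot: [3.141, 0.0, -3.047]
ft_force: [-0.1, -0.7, 0.4]
opening: 0.801
finger_force: 0.0
t 16.7 ex,ey,z mm [483.3  56.6 114.9] yaw-th deg 180.12 F [-0.1 -0.7  0.4] q6 -1.53 op 0.8
```

View pics/t2.png

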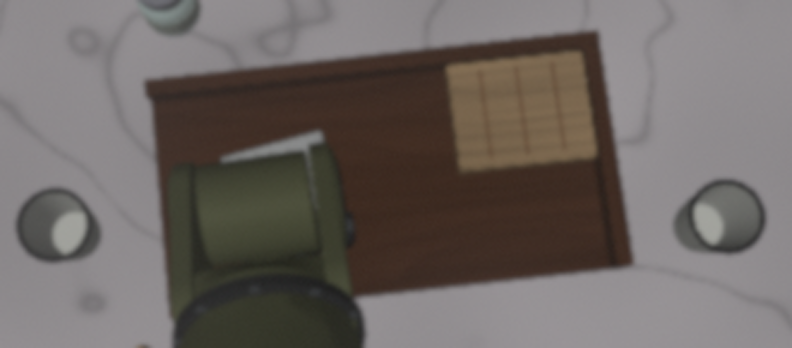

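The board now sits in the corner, from crop (446,64) to (583,51) along the rail and down to (597,157) along the stop. The cups are unmoved. Now the tin.

```bash
python3 -m creep '[[0.8,[0,0,0.025],0],[0.8,[0,0,0.025],0],[0.8,[0,0,0.02],0],[0.8,[0,0,0.01],0],[0.8,[0,0,0.007],0],[0.8,[0,0,0.003],0],[0.8,[0,0,0],0],[0.8,[-0.005,0,0],0],[0.8,[-0.005,0,0],0],[0.8,[-0.005,0,0],0],[0.8,[-0.005,0,0],0],[0.8,[-0.005,0,0],0]]' ; python3 -c "from h import *;tool()";python3 -m creep '[[0.8,[-0.005,0,0],0],[0.8,[-0.005,0,0],0],[0.8,[-0.005,0,0],0],[0.8,[-0.005,0,0],0],[0.8,[-0.005,0,0],0],[0.8,[-0.005,0,0],0],[0.8,[-0.005,0,0],0],[0.8,[-0.005,0,0],0],[0.8,[-0.005,0,0],0],[0.8,[-0.005,0,0],0],[0.8,[-0.005,0,0],0],[0.8,[-0.005,0,0],0]]';python3 -c "from h import *;tool()"
```

```text
time_s: 17.75
tool_pos: [0.5021, 0.1005, 0.0249]
eef_rot: [3.142, 0.0, -3.048]
ft_force: [-1.7, 0.7, -0.4]
opening: 0.802
finger_force: 0.0
t 17.75 ex,ey,z mm [509.3  53.5  24.9] yaw-th deg 180.02 F [-1.7  0.7 -0.4] q6 -1.54 op 0.8
time_s: 18.75
tool_pos: [0.5618, 0.106, 0.0246]
eef_rot: [-3.142, -0.0, -3.048]
ft_force: [-2.2, -0.3, 0.6]
opening: 0.802
finger_force: 0.0
t 18.75 ex,ey,z mm [569.2  53.5  24.6] yaw-th deg 180.02 F [-2.2 -0.3  0.6] q6 -1.54 op 0.8
```

```bash
python3 -m creep '[[0.8,[-0.003,0,0],0],[0.8,[-0.003,0,0],0],[0.8,[-0.003,0,0],0],[0.8,[-0.002,0,0],0],[0.8,[-0.002,0,0],0],[0.8,[-0.001,0,0],0],[0.8,[0,0,0],0]]'; python3 -m creep '[[0.8,[-0.001,0,0],0],[0.8,[-0.001,0,0],0],[0.8,[-0.001,0,0],0],[0.8,[0,0,0],0]]';python3 -c "from h import *;tool()"
```

```text
time_s: 19.33
tool_pos: [0.5749, 0.1073, 0.0245]
eef_rot: [3.142, -0.001, -3.048]
ft_force: [-4.5, -0.9, 0.3]
opening: 0.797
finger_force: 0.0
time_s: 19.67
tool_pos: [0.5748, 0.1076, 0.0235]
eef_rot: [3.142, -0.009, -3.048]
ft_force: [-29.2, 0.1, 6.4]
opening: 0.802
finger_force: 0.0
t 19.67 ex,ey,z mm [582.3  53.8  23.5] yaw-th deg 180.03 F [-29.2   0.1   6.4] q6 -1.54 op 0.8
```

```bash
python3 -m creep '[[0.8,[0.005,0,0],0],[0.8,[0.015,0,0],0],[0.8,[0,0,-0.02],0],[0.8,[0,0.01,-0.03],0],[0.8,[0,0.025,-0.03],0],[0.8,[0,0.03,-0.02],0],[0.8,[-0.005,0.025,0],0],[0.5,[-0.03,0,0],0.12],[0.5,[0,0,0],0.121],[0.5,[0,0,0],0.121],[0.5,[0,0,0],0.121],[0.5,[0,0,0],0.121]]' >/dev/null; python3 -m creep '[[0.5,[0,0,0],0.121],[0.5,[0,0,0],0.121],[0.5,[0,0,0],0.121],[0.5,[0,0,0],0.121],[0.5,[0,0,0],0.121],[0.5,[0,0,0],0.121],[0.5,[0,0,0],0.121],[0.5,[0,0,0],0.12],[0.5,[0,0,0],0]]' ; python3 - <<'E'
from h import *
tool(); c=cam("top"); np.savez("pics/top3.npz",**c)
cv2.imwrite("pics/t3.png",cv2.resize(c["frame"][95:240,110:440,::-1],None,fx=2.4,fy=2.4,interpolation=cv2.INTER_CUBIC))
E
```

```text
time_s: 21.42
tool_pos: [0.585, 0.1986, 0.1248]
eef_rot: [3.141, -0.0, 1.658]
ft_force: [-0.5, 0.4, 0.1]
opening: 0.505
finger_force: 0.0
t 21.42 ex,ey,z mm [600.9 143.5 124.8] yaw-th deg 89.67 F [-0.5  0.4  0.1] q6 0.18 op 0.51
```

View pics/t3.png

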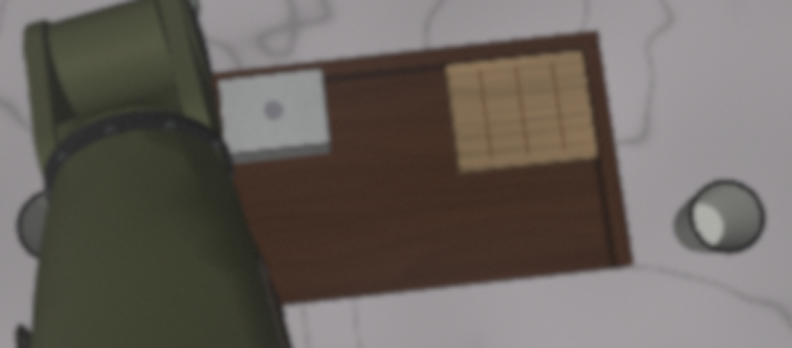

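The tin stands square along the rail, its top from crop (220,80) to (330,150). The board is still in the corner.

```bash
python3 -c "
from h import *
c=dict(np.load('pics/top3.npz'))
for u,v in((320,70),(329,143)):
    w=ray(c,[110+u/2.4,95+v/2.4],.067)[0]; print(w@EX*1e3,w@EY*1e3, 'other face',w@EY*1e3+110)"; python3 -m creep '[[0.5,[0,0.016,0],-0.004],[0.5,[0,0.015,0.02],0],[0.5,[0,0,0.02],0],[0.5,[0,0,0.005],0],[0.5,[0,0,0],0]]';python3 -c "from h import *;tool()"
```

```text
672.8528313649266 2.0838190435545747 other face 112.08381904355457
593.0202132392934 1.2667027891195233 other face 111.26670278911952
time_s: 21.88
tool_pos: [0.6148, 0.2013, 0.078]
eef_rot: [-3.138, 0.001, 1.671]
ft_force: [-0.5, -0.8, 0.4]
opening: 0.499
finger_force: 0.0
t 21.88 ex,ey,z mm [630.8 143.4  78. ] yaw-th deg 90.4 F [-0.5 -0.8  0.4] q6 0.16 op 0.5
```

```bash
python3 -m creep '[[0.5,[0,0,0.015],0.003],[0.5,[0,0,0.015],0],[0.5,[0,0,0.008],0],[0.5,[0,0,0],0],[0.5,[-0.008,0,0],0],[0.5,[-0.006,0,0],0],[0.5,[-0.005,0,0],0],[0.5,[-0.005,0,0],0],[0.5,[-0.005,0,0],0],[0.5,[-0.005,0,0],0],[0.5,[-0.005,0,0],0],[0.5,[-0.005,0,0],0]]';python3 -c "from h import *;tool()"; python3 -m creep '[[0.5,[-0.005,0,0],0],[0.5,[-0.005,0,0],0],[0.5,[-0.005,0,0],0],[0.5,[-0.005,0,0],0],[0.5,[-0.005,0,0],0],[0.5,[-0.005,0,0],0],[0.5,[-0.005,0,0],0],[0.5,[-0.005,0,0],0],[0.5,[-0.005,0,0],0],[0.5,[-0.005,0,0],0],[0.5,[-0.005,0,0],0],[0.5,[-0.005,0,0],0]]';python3 -c "from h import *;tool()"
```

```text
time_s: 22.88
tool_pos: [0.6202, 0.158, 0.0427]
eef_rot: [3.14, -0.001, 1.665]
ft_force: [-2.1, 6.1, 6.0]
opening: 0.499
finger_force: 3.3
t 22.88 ex,ey,z mm [632.2  99.7  42.7] yaw-th deg 90.07 F [-2.1  6.1  6. ] q6 0.1 op 0.5
time_s: 23.88
tool_pos: [0.6257, 0.0983, 0.0428]
eef_rot: [3.14, -0.001, 1.665]
ft_force: [-2.1, 7.7, 6.2]
opening: 0.502
finger_force: 3.7
t 23.88 ex,ey,z mm [632.2  39.8  42.8] yaw-th deg 90.07 F [-2.1  7.7  6.2] q6 0.0 op 0.5
```

```bash
python3 -m creep '[[0.5,[-0.005,0,0],0],[0.5,[-0.005,0,0],0],[0.5,[-0.005,0,0],0],[0.5,[-0.005,0,0],0],[0.5,[-0.005,0,0],0],[0.5,[-0.005,0,0],0],[0.5,[-0.005,0,0],0],[0.5,[-0.004,0,0],0],[0.5,[-0.003,0,0],0],[0.5,[-0.002,0,0],0],[0.5,[-0.002,0,0],0],[0.5,[0,0,0],0]]';python3 -c "from h import *;tool()"; python3 -m creep '[[0.5,[-0.002,0,0],0],[0.5,[-0.002,0,0],0],[0.5,[-0.001,0,0],0],[0.5,[0,0,0],0]]';python3 -c "from h import *;tool()"
```

```text
time_s: 24.88
tool_pos: [0.63, 0.052, 0.0425]
eef_rot: [3.141, -0.0, 1.665]
ft_force: [-0.3, 3.1, 0.9]
opening: 0.499
finger_force: 1.3
t 24.88 ex,ey,z mm [632.1  -6.7  42.5] yaw-th deg 90.05 F [-0.3  3.1  0.9] q6 -0.07 op 0.5
time_s: 25.22
tool_pos: [0.6304, 0.047, 0.0421]
eef_rot: [3.141, -0.0, 1.665]
ft_force: [0.7, 2.7, 2.0]
opening: 0.501
finger_force: 1.2
t 25.22 ex,ey,z mm [632.1 -11.7  42.1] yaw-th deg 90.06 F [0.7 2.7 2. ] q6 -0.08 op 0.5
```

```bash
python3 -m creep '[[0.5,[-0.002,0,0],0],[0.5,[-0.001,0,0],0],[0.5,[-0.001,0,0],0],[0.5,[0,0,0],0]]';python3 -c "from h import *;tool()"; python3 -m creep '[[0.5,[-0.001,0,0],0],[0.5,[-0.001,0,0],0],[0.5,[0,0,0],0]]';python3 -c "from h import *;tool()"
```

```text
time_s: 25.55
tool_pos: [0.6306, 0.043, 0.0417]
eef_rot: [3.142, 0.0, 1.665]
ft_force: [-0.7, 2.8, 2.6]
opening: 0.5
finger_force: 1.4
t 25.55 ex,ey,z mm [631.9 -15.7  41.7] yaw-th deg 90.06 F [-0.7  2.8  2.6] q6 -0.08 op 0.5
time_s: 25.8
tool_pos: [0.6307, 0.0429, 0.0417]
eef_rot: [3.141, -0.002, 1.665]
ft_force: [-0.5, 16.8, 3.2]
opening: 0.501
finger_force: 8.1
t 25.8 ex,ey,z mm [632.  -15.8  41.7] yaw-th deg 90.08 F [-0.5 16.8  3.2] q6 -0.09 op 0.5
```

```bash
python3 -m creep '[[0.5,[0.004,0,0],0],[0.5,[0.01,0,0],0],[0.5,[0,0,-0.025],0],[0.5,[0,0,-0.03],0],[0.5,[0,-0.02,-0.03],0],[0.8,[0,-0.03,0],-0.12],[0.8,[0,0,0],-0.121],[0.8,[0,0,0],-0.121],[0.8,[0,0,0],-0.121],[0.8,[0,0,0],-0.121],[0.8,[0,0,0],-0.121],[0.8,[0,0,0],-0.121]]' >/dev/null; python3 -m creep '[[0.8,[0,0,0],-0.121],[0.8,[0,0,0],-0.121],[0.8,[0,0,0],-0.121],[0.8,[0,0,0],-0.121],[0.8,[0,0,0],-0.121],[0.8,[0,0,0],-0.121],[0.8,[0.015,-0.025,0],0],[0.8,[0.01,-0.03,0],0],[0.8,[0,-0.025,0],0],[0.8,[0,0,0],0]]' ; python3 - <<'E'
from h import *
tool()
E
```

```text
time_s: 27.63
tool_pos: [0.5621, -0.035, 0.1265]
eef_rot: [-3.141, -0.0, -3.049]
ft_force: [0.2, -0.8, 0.2]
opening: 0.801
finger_force: 0.0
t 27.63 ex,ey,z mm [556.5 -87.  126.5] yaw-th deg 179.96 F [ 0.2 -0.8  0.2] q6 -1.79 op 0.8
```

```bash
python3 -m creep '[[0.8,[0,0.008,0.02],0],[0.8,[0,0,0.025],0],[0.8,[0,0,0.025],0],[0.8,[0,0,0.015],0],[0.8,[0,0,0.004],0],[0.8,[-0.008,0,0],0],[0.8,[-0.008,0,0],0],[0.8,[-0.005,0,0],0],[0.8,[-0.003,0,0],0],[0.8,[0,0,0],0]]';python3 -c "from h import *;tool()"; python3 -m creep '[[0.8,[-0.002,0,0],0],[0.8,[-0.002,0,0],0],[0.8,[-0.001,0,0],0],[0.8,[0,0,0],0]]';python3 -c "from h import *;tool()"
```

```text
time_s: 28.47
tool_pos: [0.5865, -0.0212, 0.0384]
eef_rot: [-3.141, 0.002, -3.046]
ft_force: [-0.6, -0.7, -0.2]
opening: 0.805
finger_force: 0.0
t 28.47 ex,ey,z mm [582.  -75.5  38.4] yaw-th deg 180.14 F [-0.6 -0.7 -0.2] q6 -1.76 op 0.8
time_s: 28.8
tool_pos: [0.5893, -0.0209, 0.0378]
eef_rot: [3.141, -0.004, -3.047]
ft_force: [-13.9, 0.3, 10.1]
opening: 0.799
finger_force: 6.9
t 28.8 ex,ey,z mm [584.8 -75.5  37.8] yaw-th deg 180.1 F [-13.9   0.3  10.1] q6 -1.76 op 0.8
```

```bash
python3 -m creep '[[0.8,[-0.001,0,0],0],[0.8,[0,0,0],0]]';python3 -c "from h import *;tool()";python3 -m creep '[[0.8,[0.005,0,0],0],[0.8,[0.015,0,0],0],[0.8,[0.02,0,-0.02],0],[0.8,[0.03,0,-0.03],0],[0.8,[0.03,0,-0.03],0],[0.8,[0.03,0.02,-0.03],0],[0.8,[0.02,0.03,-0.03],0],[0.8,[0,0.03,-0.02],0],[0.8,[0,0.03,0],0],[0.8,[0,0.03,0],0],[0.8,[0,0.03,0],0],[0.8,[0,0,0],0]]' ; python3 - <<'E'
from h import *
tool(); c=cam("top"); np.savez("pics/top4.npz",**c)
cv2.imwrite("pics/t4.png",cv2.resize(c["frame"][95:240,110:440,::-1],None,fx=2.4,fy=2.4,interpolation=cv2.INTER_CUBIC))
E
```

```text
time_s: 28.97
tool_pos: [0.5893, -0.0209, 0.0378]
eef_rot: [3.141, -0.006, -3.047]
ft_force: [-23.6, -0.7, 16.8]
opening: 0.8
finger_force: 12.0
t 28.97 ex,ey,z mm [584.9 -75.5  37.8] yaw-th deg 180.1 F [-23.6  -0.7  16.8] q6 -1.76 op 0.8
time_s: 29.97
tool_pos: [0.4326, 0.1328, 0.1903]
eef_rot: [3.141, 0.001, -3.043]
ft_force: [1.0, -1.0, 0.7]
opening: 0.804
finger_force: 0.0
t 29.97 ex,ey,z mm [443.   92.1 190.3] yaw-th deg 180.3 F [ 1.  -1.   0.7] q6 -1.45 op 0.8
```

View pics/t4.png

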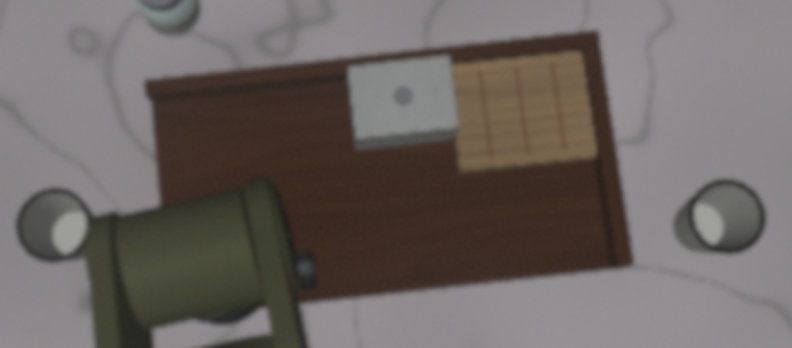

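The tin is at crop (347,65)–(458,135), flush to the rail and touching the board's side. The board is in the corner and both cups are in place. One numeric check, then hand in.

```bash
python3 - <<'E'
from h import *
c=dict(np.load("pics/top4.npz")); f=c["frame"].astype(int)
roi=np.zeros(f.shape[:2],bool); roi[114:170,245:362]=1
b=roi&(f[...,0]>85)&(f[...,0]-f[...,2]>22); t=roi&(f[...,2]>75)&(f[...,0]-f[...,2]<15)
for n,m,z in(("board",b,.032),("tin",t,.067)):
    r=box(c,m,z); p=np.array(r[0]); print(n,"centre",p@EX,p@EY,r[1],"rel yaw",r[2]-5.324)
print("targets board",RAIL*1e3-60,STOP*1e3+75,"tin",RAIL*1e3-40,STOP*1e3+205)
E
```

```text
board centre 615.383344923224 -211.03917290591596 (121.63372802734375, 151.02684020996094) rel yaw -0.17440330886840805
tin centre 631.101589858442 -79.68515645577128 (90.32046508789062, 111.70072174072266) rel yaw -0.04819786453247055
targets board 615.25 -210.8 tin 635.25 -80.80000000000001
```

```bash
python3 -c "from workcell import hand_in; print(hand_in())"
```

```text
the job is handed in; nothing more can be done
None
```

I pushed the board home into the corner first. Then I slid the tin along the rail until it sat square, with its end touching the board, left both cups where they were, and handed in at about 30 s; no verdict came back.

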